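# Fit a grinding pestle in the collet of a bench tissue grinder

## Robot

A 6-joint arm with a two-finger parallel gripper is mounted at the origin on the work surface. World frame = base frame: x ahead of the robot, y to its left, z up, the work surface at z = 0. Lengths are in m, angles in rad, forces in N, time in s.
With the tool pointing down it reaches from about 0.275 to 0.85 m from the base axis. Payload 5.2 kg.
Tool frame: the origin (TCP) lies at the very end of the fingers, on their centre line; the grasp point (between the pads) lies 19 mm behind it; z points along the fingers, y is the direction in which the jaws open and shut (so a half turn about z gives the same grasp; the last joint's range is limited). The gripper opens to 85 mm and grips with 20 to 120 N. Pads are 22 mm wide; open, the fingers measure 114 mm over their backs; the gripper's body (76 mm by 85 mm) begins 54 mm behind the grasp point. The pads swing forward as they close: fully open they stand 13 mm farther back than shut.
Start: joints at [-1.441, 0.259, 1.535, -0, 1.348, -0.203], TCP at [0.18, -0.52, 0.231] pointing down, gripper open.
Joint ranges: [-3.14, 3.14], [-0.91, 2.08], [0.19, 2.58], [-1.22, 4.36], [0.22, 2.71], [-3.12, 3.12]. Speed limits (rad/s): [2.57, 2.57, 3.14, 3.14, 3.14, 3.14].

## Interface

Orientations are given as a rotation vector (axis times angle).
In Python, from workcell import manip gives the robot as it stands. The module is installed in compiled form; this text tells all that it offers.
- The arm moves only by the tool step_arm, never from a script. Its argument "motion" is text: rows parted by semicolons, each of 7 numbers parted by spaces: the opening, from -1 (shut) to 1 (fully open), so that 0 is half open, then the shift along the tool's x, y, z in cm, then the turn, a rotation vector about the tool's x, y, z in rad. A call has 1 to 20 rows; each row shifts and turns the commanded pose from where the row before left it, along the tool's axes as they then stand; what a row does not reach is not made up. A row lasts 1/8 s, in which the tool goes at most 62.5 mm and 10.7 degrees, less where a joint would pass 70% of its speed; a pose out of reach is approached as far as the arm can. A call is refused whole if a number of a shift passes 6.25 or a number of a turn 0.188, either way. A call with a gripper value outside its range is refused whole. The fingers move at their own pace and stop on an object; the grip force is fixed at half the most. Time passes only in rows, so rows that do not move let the fingers close. It gives the time, the measured TCP pose, the force and the opening at its end, in the units of the state.
- manip.sense(): the state, without advancing time (a new reading comes with each control period).
- manip.get_image(name): name is "scene" or "top" or "wrist"; returns the picture (400x640x3 uint8, red, green, blue); there is no depth.
- manip.camera_params(name): a dict with "fx", "fy", "cx", "cy" (pixels), "pose" (4x4, takes a point from camera to world coordinates); the wrist camera has in their place "tool_from_camera" (4x4, takes a point from camera to tool coordinates, whose origin is the TCP and whose axes are the flange's). Camera axes: x right, y down, z forward; pixel columns grow to the right and rows downward; lengths in m; the calibration is good to about 2 mm. A picture is of the moment at which its call begins: read the wrist's pose just before it. camera_params takes no time and is no camera call.
- manip.finish_job(): hands the job in, once; it reports no verdict.
The state is a dict: "t": time; "qpos": joint angles; "dq": joint speeds; "joint_efforts": joint torques, N m; "position": TCP position; "orientation": TCP orientation; "ft_force": force on the tool from outside, world axes, zero at the start; "moment": the same for the moment, N m; "width": finger opening in m.
Only numpy, scipy, OpenCV 4.12 (cv2) and the standard library are available. Lean on these libraries where they do the work, as an engineer would, in place of code of your own. Each camera call takes 0.05 s, during which the arm holds its last target. There are 200 camera calls.

## Task

Take the white pestle from the rack and set its steel shank in the open collet of the blue grinder drive, pressing it gently until it is fully home. Then turn the red-knobbed lever nut clockwise until the collet grips the shank firmly, without overtightening, and let go. Leave the green pestle and the glassware alone.

Things in the scene. Friction and masses are not known exactly. Their poses are not given: they have to be found in the camera images.
- pestle: the white grinding pestle with a red band. Origin at the tip of its steel shank, z along its axis towards the working end. Shank 10 mm in diameter with a round nose, z 0 to 45 mm; white body 24 mm in diameter, z 45 to 95 mm (grip it here), rounded crown up to 105 mm. About 0.11 kg. It starts standing upright, shank down, in one of the two holes of the rack
- rack: grey rack block 70 x 160 x 50 mm fixed to the bench, origin under its centre; two holes 12 mm wide and 36 mm deep at y = +40 and -40 mm of its frame, so a pestle's body starts 9 mm above the rack's top
- drive: the blue grinder drive, 150 x 120 x 80 mm, fixed to the bench, origin under its centre; its collet stands upright on the axis x = y = 0 of its frame, its highest fixed rim 132 mm above the bench
- collet_mouth (a point): centre of the collet's flared mouth, facing straight up, 132 mm above the bench. The bore below is 12 mm wide, straight, 37 mm deep. The lever nut (ring 42 mm in diameter) surrounds it, its top 130 mm above the bench
- collet_seat (a point): centre of the bore's floor, 95 mm above the bench: the tip of the shank belongs here. Two sprung balls some 8 mm above the floor drag on the shank, so it can stop short: press it past them, which takes up to about 15 N, until the floor is felt as a hard stop at 95 mm. Pushing with more than 40 N damages the spindle
- spindle: the fixed steel spindle that holds the collet's bore, 24 mm in diameter, from 90 to 132 mm above the bench
- nut: the lever nut round the collet axis, x of its frame along the lever, origin 98 mm above the bench. Clockwise from above closes the collet: it turns freely by 0.3 to 1.1 rad (differs from run to run, not to be told from its angle) with 2 to 7 N along the arc at the knob, then the push rises as the jaws grip. A rise of 4 to 7 N is a firm grip that holds when let go; over 9 N overtightens
- lever_knob (a point): point on the axis of the upright red knob at the lever's end, 75 mm from the collet axis and 126 mm above the bench. The knob is a cylinder 18 mm in diameter, from 108 to 144 mm above the bench; grip it from above and carry it clockwise (seen from above) along its arc
- jaw0: one of the three brass collet jaws inside the nut, 119 mm above the bench, origin on the collet axis
- jaw1: the second jaw, as jaw0
- jaw2: the third jaw, as jaw0
- spare: green pestle with a black band, otherwise like the white one, in the other hole of the rack; it stays there
- bottle: amber bottle 72 mm in diameter, 160 mm high, origin under its centre
- beaker: glass cup 66 mm in diameter at the rim, 80 mm high, origin under its centre
- vial: glass jar with a white cap, 32 mm in diameter, 60 mm high, origin under its centre
Mind the look-alikes: they are no part of the job. What is shaped like the pestle but orange is not meant.

How it is judged:
By the outcome, as a careful person would: the job done as asked, in the order asked, and still so for the second after the job is handed in, with the robot touching nothing.
It also fails if it takes over 67 s, if anything falls off the work surface, if the arm or the gripper's body presses on something with over 40 N, if the wrist force passes 120 N, or if a joint passes its speed limit or range.

## Working session

There is one attempt and no reset: what is moved stays moved. The work goes in short steps, Python scripts to look and compute and a tool call to move; the robot and the scene stay as the last step left them, time stands still between calls to the robot, and variables do not carry over. Pictures are saved under pics/ and viewed, about 8 in all and at most 12, crops included, and the job is handed in when it is done.

Besides the shell and the picture viewer there is one more tool, called after "Call:" as a command line: name --argument value ..., lists and objects as JSON in quotes. step_arm: Moves the arm, as the interface text tells. Its arguments: {"type":"object","properties":{"motion":{"type":"string"}},"required":["motion"]}

```bash
mkdir -p pics
cat > h.py <<'E'
import numpy as np, cv2
from scipy.spatial.transform import Rotation as R
from workcell import manip
def snap(cam,name,crop=None,k=1):
    s=manip.sense(); im=manip.get_image(cam)[:,:,::-1]
    cv2.imwrite('pics/full_'+name,im)
    if crop: x0,y0,x1,y1=crop; im=im[y0:y1,x0:x1]
    cv2.imwrite('pics/'+name,cv2.resize(im,None,fx=k,fy=k,interpolation=cv2.INTER_CUBIC)); return s
def campose(cam,s):
    p=manip.camera_params(cam)
    if 'pose' in p: return p,np.array(p['pose'])
    T=np.eye(4);T[:3,:3]=R.from_rotvec(s['orientation']).as_matrix();T[:3,3]=s['position']
    return p,T@np.array(p['tool_from_camera'])
def at(cam,u,v,z,s=None):
    p,T=campose(cam,s); d=T[:3,:3]@[(u-p['cx'])/p['fx'],(v-p['cy'])/p['fy'],1]
    return (T[:3,3]+d*(z-T[2,3])/d[2]).round(4)
def proj(cam,X,s=None):
    p,T=campose(cam,s); c=np.linalg.inv(T)@np.append(X,1)
    return (round(p['fx']*c[0]/c[2]+p['cx'],1),round(p['fy']*c[1]/c[2]+p['cy'],1))
def st():
    s=manip.sense(); print({k:np.round(s[k],4).tolist() for k in ('t','qpos','position','orientation','ft_force','width')}); print(R.from_rotvec(s['orientation']).as_matrix().round(3)); return s
E
python3 - <<'E'
from h import *
st()
snap('top','top.png');snap('scene','scene.png')
im=np.hstack([cv2.imread('pics/top.png')]);
for c in('top','scene','wrist'):
  p=manip.camera_params(c);print(c,p)
E
```

```text
{'t': 0.0, 'qpos': [-1.4408, 0.2594, 1.5361, -0.0, 1.348, -0.2028], 'position': [0.1796, -0.5193, 0.2305], 'orientation': [-3.0964, -0.5201, -0.0001], 'ft_force': [-0.122, 0.0916, 1.1434], 'width': 0.0856}
[[ 0.945  0.327 -0.   ]
 [ 0.327 -0.945  0.002]
 [ 0.    -0.002 -1.   ]]
top {'fx': 361.8663202102314, 'fy': 361.8663202102314, 'cx': 322.6365399793558, 'cy': 205.288425492175, 'pose': array([[ 0.02419354, -0.98356778,  0.17891085,  0.40872701],
       [-0.99936549, -0.01911537,  0.03005368, -0.0061229 ],
       [-0.02613989, -0.17952443, -0.98340616,  1.05473031],
       [ 0.        ,  0.        ,  0.        ,  1.        ]])}
scene {'fx': 364.2602307212007, 'fy': 364.2602307212007, 'cx': 322.0880464772542, 'cy': 202.45699039115195, 'pose': array([[-0.65001578,  0.4304828 , -0.62623002,  1.09031973],
       [ 0.75971714,  0.34905173, -0.54862806,  0.4191378 ],
       [-0.01758827, -0.83237458, -0.5539343 ,  0.51768387],
       [ 0.        ,  0.        ,  0.        ,  1.        ]])}
wrist {'fx': 317.74376990748556, 'fy': 317.74376990748556, 'cx': 321.17926343472476, 'cy': 202.42766999640423, 'tool_from_camera': array([[ 3.22422611e-04, -9.47049262e-01, -3.21088137e-01,
         8.40675151e-02],
       [ 9.99999705e-01,  5.29008429e-04, -5.56154233e-04,
         9.22299747e-04],
       [ 6.96563787e-04, -3.21087863e-01,  9.47049153e-01,
        -1.42602411e-01],
       [ 0.00000000e+00,  0.00000000e+00,  0.00000000e+00,
         1.00000000e+00]])}
```

View pics/top.png

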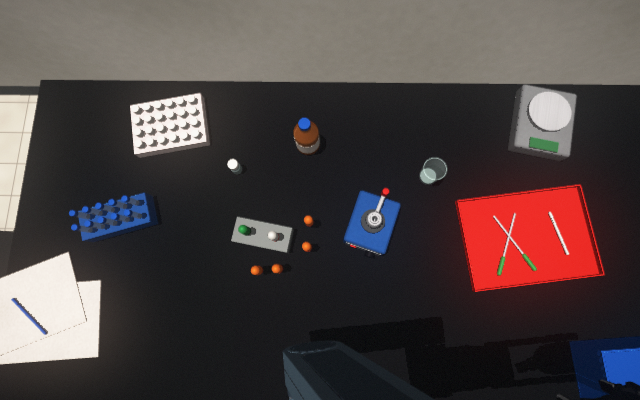

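View pics/scene.png

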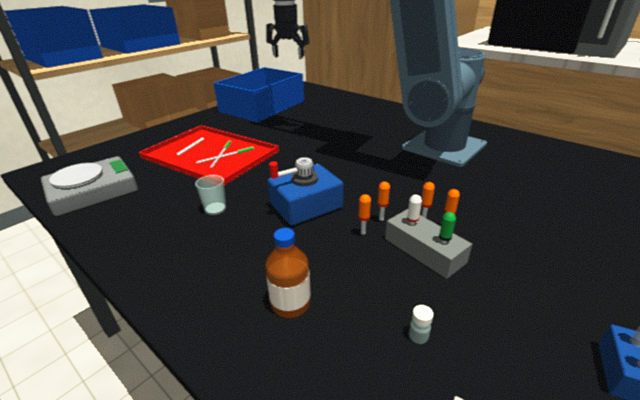

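Top picture: white pestle (272,237) in the rack, green spare (244,230), four orange look-alikes (308,220), (306,246), (277,269), (256,270). Drive collet (375,219), red knob (385,191). The white one in the rack is the target. I'll confirm it in an enlarged crop.

Run:
```python
from h import *
im=cv2.imread('pics/top.png')[180:285,222:412]
cv2.imwrite('pics/c1.png',cv2.resize(im,None,fx=4.2,fy=4.2,interpolation=cv2.INTER_CUBIC))
```

```text
(no output)
```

View pics/c1.png

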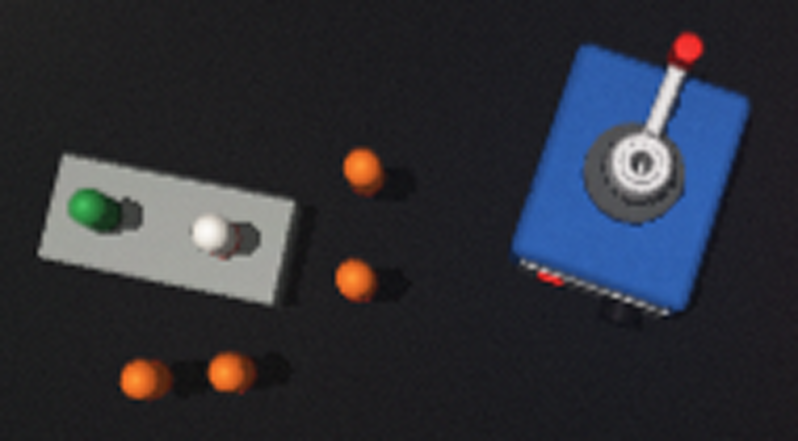

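Crop: white (210,232), red band visible, sits in the rack hole beside green (90,208). Oranges are free-standing. Collet mouth is at (640,163), knob top at (688,47).

Run:
```python
from h import *
f=lambda x,y:(222+x/4.2,180+y/4.2)
for n,x,y,z in [('white',211,232,.113),('green',91,207,.113),('o1',361,165,.1),('o2',355,277,.1),('o3',230,369,.1),('o4',143,378,.1),('mouth',640,163,.132),('knob',688,45,.144),
 ('r1',62,155,.05),('r2',295,202,.05),('r3',276,304,.05),('r4',38,257,.05)]:
  print(n,at('top',*f(x,y),z))
for n,u,v,z in[('white',415,199,.115),('green',449,216,.115),('mouth',304,161,.132),('knob',273,164,.144),('o',365,198,.1),('o',384,186,.1),('o',428,186,.1),('o',453,194,.1)]: print(n,at('scene',u,v,z))
```

```text
white [0.4979 0.1526 0.113 ]
green [0.5119 0.2288 0.113 ]
o1 [0.5437 0.0613 0.1   ]
o2 [0.4728 0.0628 0.1   ]
o3 [0.4142 0.1388 0.1   ]
o4 [0.4074 0.1928 0.1   ]
mouth [ 0.5439 -0.1116  0.132 ]
knob [ 0.6156 -0.1395  0.144 ]
r1 [0.5535 0.2664 0.05  ]
r2 [0.525  0.1081 0.05  ]
r3 [0.4573 0.1179 0.05  ]
r4 [0.4847 0.2778 0.05  ]
white [0.508  0.1572 0.115 ]
green [0.5202 0.2345 0.115 ]
mouth [ 0.5493 -0.1077  0.132 ]
knob [ 0.6196 -0.1352  0.144 ]
o [0.5485 0.0645 0.1   ]
o [0.4821 0.0691 0.1   ]
o [0.4217 0.144  0.1   ]
o [0.4187 0.2001 0.1   ]
```

Call:
step_arm --motion "0.3 4 -4.1 0 0 0 0;0.3 4 -4.1 0 0 0 0;0.3 4 -4.1 0 0 0 0;0.3 4 -4.1 0 0 0 0;0.3 4 -4.1 0 0 0 0;0.3 4 -4.1 0 0 0 0;0.3 4 -4.1 0 0 0 0;0.3 4 -4.1 0 0 0 0;0.3 4 -4.1 0 0 0 0;0.3 4 -4.1 0 0 0 0;0.3 4 -4.1 0 0 0 0;0.3 4 -4.1 0 0 0 0;0.3 4 -4.1 0 0 0 0;0.3 0 0 0 0 0 -0.176;0.3 0 0 0 0 0 -0.176;0.3 0 0 0 0 0 -0.176;0.3 0 0 0 0 0 -0.176;0.3 0 0 0 0 0 -0.176;0.3 0 0 0 0 0 -0.176;0.3 0 0 0 0 0 0"

```text
t: 2.6
position: [0.4968, 0.1538, 0.2309]
orientation: [-2.415, -2.008, 0.001]
ft_force: [0.2, 0.2, 0.0]
width: 0.0555
```

Run:
```python
from h import *
st();s=snap('wrist','w1.png')
import json;json.dump({k:np.array(s[k]).tolist() for k in('position','orientation')},open('w1.json','w'))
print(proj('wrist',[.5,.154,.113],s))
```

```text
{'t': 2.6, 'qpos': [0.0855, 0.2055, 1.6054, -0.0, 1.3316, 0.2691], 'position': [0.4968, 0.1538, 0.2309], 'orientation': [-2.4154, -2.0082, 0.0011], 'ft_force': [0.2015, 0.2264, 0.0339], 'width': 0.0555}
[[ 0.183  0.983 -0.001]
 [ 0.983 -0.183 -0.   ]
 [-0.    -0.001 -1.   ]]
(np.float64(323.1), np.float64(195.4))
```

View pics/w1.png

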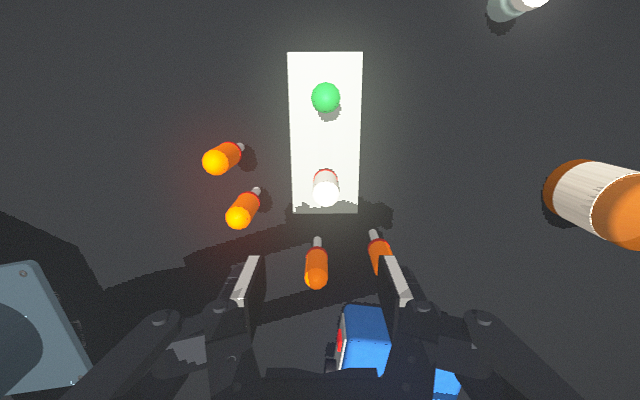

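Wrist view: white pestle crown centre at about (326,190), green at (325,97), rack centred at u≈325.

Run:
```python
from h import *; import json
s=json.load(open('w1.json'))
im=cv2.imread('pics/full_w1.png')
c=im[165:215,300:350].astype(int); m=(c.min(2)>200);print([ (y+165,np.where(r)[0].min()+300,np.where(r)[0].max()+300) for y,r in enumerate(m) if r.any()][::3])
W=at('wrist',326,190,.107,s);G=at('wrist',325.5,97,.107,s);print(W,G,np.linalg.norm(W-G))
for q in[(288,52),(362,52),(358,213),(293,213)]:print(at('wrist',*q,.05,s))
Rm=R.from_rotvec(s['orientation']).as_matrix();print('tool shift cm',Rm.T@(W-s['position'])*100)
```

```text
[(165, np.int64(300), np.int64(349)), (168, np.int64(300), np.int64(349)), (171, np.int64(300), np.int64(349)), (174, np.int64(300), np.int64(349)), (177, np.int64(300), np.int64(349)), (180, np.int64(300), np.int64(349)), (183, np.int64(300), np.int64(349)), (186, np.int64(300), np.int64(349)), (189, np.int64(300), np.int64(349)), (192, np.int64(300), np.int64(349)), (195, np.int64(300), np.int64(349)), (198, np.int64(300), np.int64(349)), (201, np.int64(300), np.int64(346)), (204, np.int64(300), np.int64(333)), (207, np.int64(310), np.int64(320))]
[0.5031 0.1565 0.107 ] [0.5164 0.2325 0.107 ] 0.07715497391613843
[0.4899 0.2773 0.05  ]
[0.5573 0.2648 0.05  ]
[0.5305 0.1077 0.05  ]
[0.461  0.1206 0.05  ]
tool shift cm [ 0.38502676  0.57982182 12.39263229]
```

Call:
step_arm --motion "0.3 0.3 0.6 4 0 0 0;0.3 0 0 4 0 0 0;0.3 0 0 3 0 0 0;0.3 0 0 3 0 0 0;0.3 0 0 2.3 0 0 0;0.3 0 0 0 0 0 0;-1 0 0 0 0 0 0;-1 0 0 0 0 0 0;-1 0 0 0 0 0 0;-1 0 0 0 0 0 0;-1 0 0 0 0 0 0;-1 0 0 0 0 0 0"

```text
t: 4.15
position: [0.5028, 0.1561, 0.0693]
orientation: [-2.414, -2.01, 0.0]
ft_force: [-5.3, 2.0, 5.6]
width: 0.0228
```

Run:
```python
from h import *
s=st()
M=np.array([.5455,-.1105,.20]);Rm=R.from_rotvec(s['orientation']).as_matrix()
print('tool cm to mouth',Rm.T@(M-s['position'])*100)
```

```text
{'t': 4.15, 'qpos': [0.0886, 0.3845, 1.797, 0.0007, 0.9605, 0.2704], 'position': [0.5028, 0.1561, 0.0693], 'orientation': [-2.4138, -2.0096, 0.0], 'ft_force': [-5.2839, 2.0289, 5.6352], 'width': 0.0228}
[[ 0.181  0.983 -0.   ]
 [ 0.983 -0.181  0.001]
 [ 0.    -0.001 -1.   ]]
tool cm to mouth [-25.43919122   9.01930575 -13.08332382]
```

Call:
step_arm --motion "-1 0 0 -2 0 0 0;-1 0 0 -4 0 0 0;-1 0 0 -5 0 0 0;-1 0 0 -6 0 0 0;-1 -5 1.5 0 0 0 0;-1 -5 1.5 0 0 0 0;-1 -5 1.5 0 0 0 0;-1 -5 1.5 0 0 0 0;-1 -5 1.5 0 0 0 0;-1 -5.4 1.5 0 0 0 0;-1 0 0 0 0 0 0;-1 0 0 0 0 0 0"

```text
t: 5.65
position: [0.5369, -0.1596, 0.2385]
orientation: [-2.415, -2.009, -0.001]
ft_force: [0.2, 0.4, -0.7]
width: 0.0228
```

Run:
```python
from h import *
st();s=snap('wrist','w2.png')
import json;json.dump({k:np.array(s[k]).tolist() for k in('position','orientation')},open('w2.json','w'))
print(proj('wrist',[.5455,-.1105,.132],s))
```

```text
{'t': 5.65, 'qpos': [-0.4883, 0.2719, 1.4993, 0.0004, 1.3702, -0.3052], 'position': [0.5369, -0.1596, 0.2385], 'orientation': [-2.4153, -2.0089, -0.0007], 'ft_force': [0.2492, 0.381, -0.7249], 'width': 0.0228}
[[ 0.182  0.983  0.   ]
 [ 0.983 -0.182  0.   ]
 [ 0.     0.    -1.   ]]
(np.float64(318.5), np.float64(139.5))
```

View pics/w2.png

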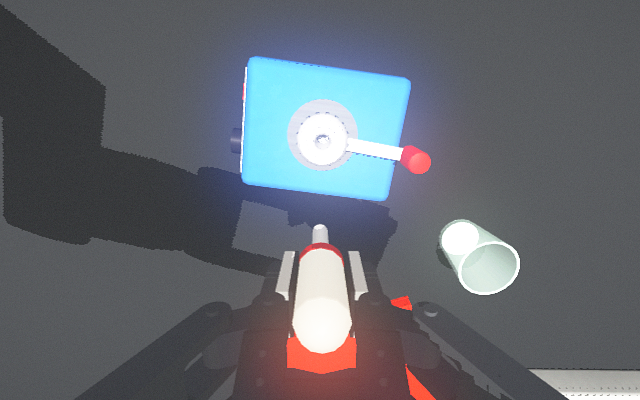

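Pestle is held: shank tip near (320,228). Collet mouth (323,141), knob top (418,161). Next, an enlarged crop.

Run:
```python
from h import *
im=cv2.imread('pics/full_w2.png')[95:275,270:440]
cv2.imwrite('pics/c2.png',cv2.resize(im,None,fx=3.3,fy=3.3,interpolation=cv2.INTER_CUBIC))
```

```text
(no output)
```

View pics/c2.png

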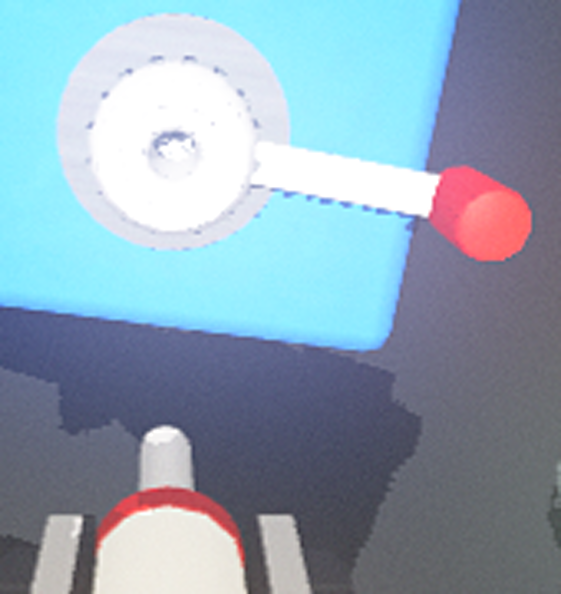

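Run:
```python
from h import *; import json
s=json.load(open('w2.json'));p=np.array(s['position']);Rm=R.from_rotvec(s['orientation']).as_matrix()
S=at('wrist',320.3,232,p[2]-.0493,s)
print('nose in tool mm',Rm.T@(S-p)*1e3, 'expected px',proj('wrist',p+Rm@[0,0,.0493],s))
M=at('wrist',323,139.8,.132,s);N=at('wrist',270+174/3.3,95+146/3.3,.130,s);K=at('wrist',420.6,162.9,.144,s)
print(M,N,K,np.linalg.norm((K-M)[:2]),np.arctan2(K[1]-M[1],K[0]-M[0]))
print('tool cm nose->mouth',Rm.T@(M-S)*100)
```

```text
nose in tool mm [-2.90350034  0.95478802 49.27941292] expected px (np.float64(318.8), np.float64(227.9))
[ 0.5489 -0.1113  0.132 ] [ 0.5487 -0.1111  0.13  ] [ 0.6185 -0.1402  0.144 ] 0.0753615949937367 -0.3935662555577965
tool cm nose->mouth [5.25343904 0.20436434 5.72193267]
```

Run:
```python
from h import *; import json
s=json.load(open('w2.json'));p=np.array(s['position']);Rm=R.from_rotvec(s['orientation']).as_matrix()
for z in(-.0377,-.03):print(proj('wrist',p+Rm@[0,0,z],s),proj('wrist',p+Rm@[.012,0,z],s))
C=at('wrist',322,324,p[2]+.0377,s);print(Rm.T@(C-p)*1e3)
```

```text
(np.float64(317.4), np.float64(315.1)) (np.float64(317.3), np.float64(289.1))
(np.float64(317.6), np.float64(303.1)) (np.float64(317.5), np.float64(278.1))
[ -4.23804046   1.84249114 -37.72082263]
```

Call:
step_arm --motion "-1 2.6 0.1 0 0 0 0;-1 2.6 0.1 2 0 0 0;-1 0 0 2 0 0 0;-1 0 0 0.5 0 0 0;-1 0 0 0.4 0 0 0;-1 0 0 0.4 0 0 0;-1 0 0 0.3 0 0 0;-1 0 0 0.3 0 0 0;-1 0 0 0 0 0 0"

```text
t: 6.82
position: [0.5482, -0.1091, 0.1791]
orientation: [-2.414, -2.01, 0.001]
ft_force: [-0.2, -0.2, -1.5]
width: 0.0225
```

Run:
```python
from h import *
st();print(manip.sense()['moment'])
```

```text
{'t': 6.825, 'qpos': [-0.3958, 0.3146, 1.5903, -0.0002, 1.237, -0.2134], 'position': [0.5482, -0.1091, 0.1791], 'orientation': [-2.4143, -2.0099, 0.0005], 'ft_force': [-0.1658, -0.2009, -1.5451], 'width': 0.0225}
[[ 0.181  0.983 -0.   ]
 [ 0.983 -0.181 -0.   ]
 [-0.    -0.    -1.   ]]
[-0.14367887  0.05883007 -0.03992581]
```

Call:
step_arm --motion "-1 0 0 0.4 0 0 0;-1 0 0 0.4 0 0 0;-1 0 0 0.4 0 0 0;-1 0 0 0.4 0 0 0;-1 0 0 0 0 0 0"

```text
t: 7.45
position: [0.5481, -0.1089, 0.1627]
orientation: [-2.414, -2.01, 0.001]
ft_force: [0.3, -1.1, -2.0]
width: 0.0228
```

Call:
step_arm --motion "-1 0 0 0.2 0 0 0;-1 0 0 0.2 0 0 0;-1 0 0 0 0 0 0"

```text
t: 7.82
position: [0.5483, -0.109, 0.1592]
orientation: [2.414, 2.01, -0.0]
ft_force: [-0.5, -3.1, -0.8]
width: 0.0225
```

Call:
step_arm --motion "-1 0 0 0.2 0 0 0;-1 0 0 0.1 0 0 0;-1 0 0 0 0 0 0"

```text
t: 8.2
position: [0.5486, -0.1093, 0.1564]
orientation: [2.413, 2.01, -0.0]
ft_force: [-0.5, -4.5, 0.3]
width: 0.0228
```

Call:
step_arm --motion "-1 -0.1 0 0.1 0 0 0;-1 0 0 0.1 0 0 0;-1 0 0 0 0 0 0"

```text
t: 8.57
position: [0.5487, -0.1097, 0.1542]
orientation: [2.414, 2.01, 0.001]
ft_force: [1.0, -2.5, 1.1]
width: 0.0227
```

Call:
step_arm --motion "-1 0 0 0.1 0 0 0;-1 0 0 0.1 0 0 0;-1 0 0 0 0 0 0"

```text
t: 8.95
position: [0.5485, -0.1096, 0.1522]
orientation: [2.414, 2.01, 0.001]
ft_force: [1.7, -2.7, 0.8]
width: 0.0226
```

Call:
step_arm --motion "-1 0 0 0.1 0 0 0;-1 0 0 0.1 0 0 0;-1 0 0 0 0 0 0"

```text
t: 9.32
position: [0.5483, -0.1097, 0.1503]
orientation: [-2.414, -2.01, -0.001]
ft_force: [0.4, -1.5, 2.3]
width: 0.0225
```

Call:
step_arm --motion "-1 0 0 0.1 0 0 0;-1 0 0 0 0 0 0"

```text
t: 9.57
position: [0.5483, -0.1097, 0.1502]
orientation: [2.414, 2.01, 0.001]
ft_force: [-0.9, -1.5, 7.5]
width: 0.0226
```

Call:
step_arm --motion "-1 0 0 0.1 0 0 0;-1 0 0 0.1 0 0 0;-1 0 0 0 0 0 0"

```text
t: 9.95
position: [0.5485, -0.1098, 0.15]
orientation: [2.412, 2.009, 0.002]
ft_force: [-3.4, 0.5, 19.8]
width: 0.0228
```

Call:
step_arm --motion "-1 0 0 0.1 0 0 0;-1 0 0 0 0 0 0"

```text
t: 10.2
position: [0.5486, -0.1099, 0.1499]
orientation: [2.412, 2.009, 0.002]
ft_force: [-5.9, 0.1, 25.2]
width: 0.0231
```

Call:
step_arm --motion "-1 0 0 -0.2 0 0 0;-1 0 0 -0.2 0 0 0;0.2 0 0 0 0 0 0;0.2 0 0 0 0 0 0;0.2 0 0 0 0 0 0;0.2 0 0 0 0 0 0;0.2 0 0 -1 0 0 0;0.2 0 0 -4 0 0 0;0.2 0 0 -4 0 0 0;0.2 0 0 0 0 0 0.178;0.2 0 0 0 0 0 0.178;0.2 0 0 0 0 0 0.178;0.2 0 0 0 0 0 0.178;0.2 0 0 0 0 0 0.178;0.2 0 0 0 0 0 0.178;0.2 0 0 0 0 0 0.178;0.2 0 0 0 0 0 0.178;0.2 0 0 0 0 0 0.178;0.2 0 0 0 0 0 0.178"

```text
t: 12.58
position: [0.5483, -0.1098, 0.2411]
orientation: [3.08, -0.62, 0.001]
ft_force: [0.7, 0.3, 0.0]
width: 0.051
```

Run:
```python
from h import *
s=st();Rm=R.from_rotvec(s['orientation']).as_matrix()
K=np.array([.6185,-.1402,.2]);print('to knob',Rm.T@(K-s['position'])*100)
snap('scene','s3.png',(225,105,405,235),4)
print(proj('scene',[.5485,-.111,.2]),proj('scene',[.5485,-.111,.14]))
```

```text
{'t': 12.575, 'qpos': [-0.3972, 0.2683, 1.4977, 0.0001, 1.3748, 1.5707], 'position': [0.5483, -0.1098, 0.2411], 'orientation': [3.0798, -0.6196, 0.0013], 'ft_force': [0.7066, 0.3294, 0.0254], 'width': 0.051}
[[ 0.922 -0.387  0.001]
 [-0.387 -0.922 -0.   ]
 [ 0.001 -0.    -1.   ]]
to knob [7.64602409 0.08698418 4.12038175]
(np.float64(301.8), np.float64(132.9)) (np.float64(303.0), np.float64(157.4))
```

View pics/s3.png

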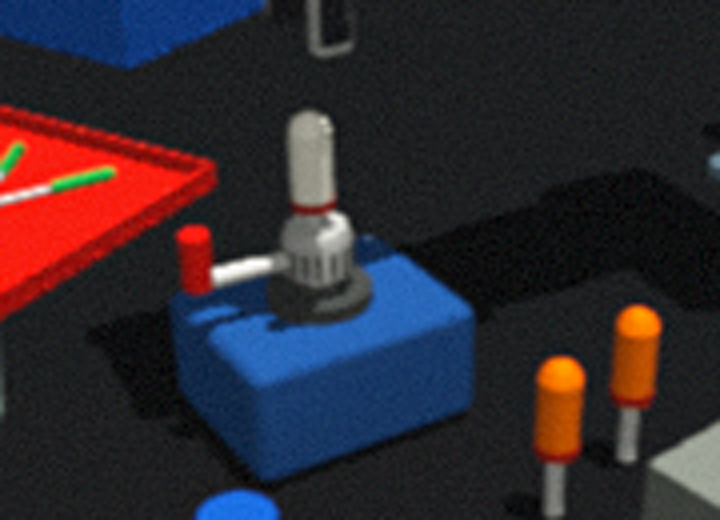

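Pestle top is at (303,132) in the full image, against 132.9 predicted for seated. Now the knob.

Call:
step_arm --motion "0.2 3.8 0.1 0 0 0 0;0.2 3.8 0 0 0 0 0;0.2 0 0 4 0 0 0;0.2 0 0 4 0 0 0;0.2 0 0 3 0 0 0;0.2 0 0 1.7 0 0 0;0.2 0 0 0 0 0 0"

```text
t: 13.5
position: [0.6176, -0.1395, 0.1126]
orientation: [-3.082, 0.609, 0.003]
ft_force: [-0.2, 0.2, 0.2]
width: 0.051
```

Call:
step_arm --motion "-1 0 0 0 0 0 0;-1 0 0 0 0 0 0;-1 0 0 0 0 0 0;-1 0 0 0 0 0 0;-1 0 0 0 0 0 0"

```text
t: 14.12
position: [0.6192, -0.1406, 0.1149]
orientation: [3.081, -0.61, 0.005]
ft_force: [0.5, -1.8, 5.6]
width: 0.016
```

```bash
cat > f.py <<'E'
from h import *
s=manip.sense();Rm=R.from_rotvec(s['orientation']).as_matrix();p=np.array(s['position'])
c=np.array([.5486,-.1110]);d=p[:2]-c;r=np.hypot(*d);th=np.arctan2(d[1],d[0])
F=np.array(s['ft_force'][:2]);u=d/r;t=np.array([u[1],-u[0]])
print('t',s['t'],'r',r.round(4),'th',th.round(4),'Ftan(cw)',(F@t).round(2),'Frad',(F@u).round(2),'Fz',round(s['ft_force'][2],2),'xang',np.arctan2(Rm[1,0],Rm[0,0]).round(3),'w',s['width'],'q6',s['qpos'][5].round(3),'z',p[2].round(4))
E
python3 f.py
```

```text
t 14.125 r 0.0765 th -0.3966 Ftan(cw) 1.49 Frad 1.13 Fz 5.56 xang -0.391 w 0.01598119038621951 q6 1.564 z 0.1149
```

Call:
step_arm --motion "-1 0 0 -0.2 0 0 0;-1 0 0 0 0 0 0"

```text
t: 14.38
position: [0.6188, -0.1404, 0.1155]
orientation: [3.081, -0.611, 0.003]
ft_force: [3.6, -4.5, 0.5]
width: 0.0161
```

```bash
python3 f.py
```

```text
t 14.375 r 0.0761 th -0.3968 Ftan(cw) 2.72 Frad 5.08 Fz 0.49 xang -0.391 w 0.016117407822962768 q6 1.564 z 0.1155
```

Call:
step_arm --motion "-1 -0.01 0.3 0 0 0 0.04;-1 -0.01 0.3 0 0 0 0.04;-1 -0.01 0.3 0 0 0 0.04"

```text
t: 14.75
position: [0.6155, -0.1477, 0.1156]
orientation: [-3.038, 0.796, -0.005]
ft_force: [6.5, -2.0, 0.2]
width: 0.0161
```

```bash
python3 f.py
```

```text
t 14.75 r 0.0763 th -0.5018 Ftan(cw) -1.41 Frad 6.68 Fz 0.19 xang -0.513 w 0.01608062886466999 q6 1.671 z 0.1156
```

Call:
step_arm --motion "-1 0.09 0.3 0 0 0 0.04;-1 -0.01 0.3 0 0 0 0.04"

```text
t: 15.0
position: [0.6125, -0.1533, 0.1155]
orientation: [-3.004, 0.918, -0.003]
ft_force: [5.5, -1.7, -0.6]
width: 0.016
```

```bash
python3 f.py
```

```text
t 15.0 r 0.0766 th -0.5841 Ftan(cw) -1.62 Frad 5.5 Fz -0.56 xang -0.593 w 0.016018309079733943 q6 1.742 z 0.1155
```

Call:
step_arm --motion "-1 -0.01 0.3 0 0 0 0.04;-1 -0.01 0.3 0 0 0 0.04"

```text
t: 15.25
position: [0.609, -0.1584, 0.1156]
orientation: [-2.965, 1.038, -0.004]
ft_force: [5.4, -2.4, 0.5]
width: 0.0163
```

```bash
python3 f.py
```

```text
t 15.25 r 0.0768 th -0.6651 Ftan(cw) -1.48 Frad 5.73 Fz 0.54 xang -0.673 w 0.01634150604725136 q6 1.812 z 0.1156
```

Call:
step_arm --motion "-1 0.06 0.3 0 0 0 0.04;-1 0.03 0.3 0 0 0 0.04"

```text
t: 15.5
position: [0.6053, -0.1633, 0.1155]
orientation: [-2.921, 1.156, -0.001]
ft_force: [4.1, -1.9, 0.9]
width: 0.0161
```

```bash
python3 f.py
```

```text
t 15.5 r 0.0771 th -0.7457 Ftan(cw) -1.39 Frad 4.36 Fz 0.89 xang -0.754 w 0.01613920943821237 q6 1.883 z 0.1155
```

Call:
step_arm --motion "-1 0 0.3 0 0 0 0.04;-1 0 0.3 0 0 0 0.04"

```text
t: 15.75
position: [0.601, -0.1679, 0.1155]
orientation: [2.873, -1.272, 0.001]
ft_force: [6.1, -1.7, 1.0]
width: 0.0163
```

```bash
python3 f.py
```

```text
t 15.75 r 0.0773 th -0.8267 Ftan(cw) -3.38 Frad 5.37 Fz 0.98 xang -0.834 w 0.016283279870460708 q6 1.954 z 0.1155
```

Call:
step_arm --motion "-1 0 0.3 0 0 0 0.04;-1 0 0.3 0 0 0 0.04"

```text
t: 16.0
position: [0.5965, -0.172, 0.1155]
orientation: [2.819, -1.386, 0.002]
ft_force: [4.9, -1.6, -0.2]
width: 0.0165
```

```bash
python3 f.py
```

```text
t 16.0 r 0.0776 th -0.9053 Ftan(cw) -2.84 Frad 4.3 Fz -0.2 xang -0.914 w 0.01650014750910084 q6 2.024 z 0.1155
```

Call:
step_arm --motion "-1 0.03 0.3 0 0 0 0.04;-1 0 0 0 0 0 0"

```text
t: 16.25
position: [0.594, -0.174, 0.1154]
orientation: [2.792, -1.44, 0.001]
ft_force: [4.8, -2.6, 1.3]
width: 0.016
```

```bash
python3 f.py
python3 - <<'E'
import numpy as np
from scipy.optimize import least_squares as L
P=np.array([(.6188,-.1404),(.6155,-.1477),(.6125,-.1533),(.609,-.1584),(.6053,-.1633),(.601,-.1679),(.5965,-.172)])
for r in(.075,None):
  o=L(lambda x:np.hypot(*(P-x[:2]).T)-(r or x[2]),[.548,-.111,.075]);print(o.x,abs(o.fun).max())
F=np.array([(6.5,-2),(5.5,-1.7),(5.4,-2.4),(4.1,-1.9),(6.1,-1.7),(4.9,-1.6)]);c=L(lambda x:np.hypot(*(P-x).T)-.075,[.548,-.111]).x
for p,f in zip(P[1:],F):
  u=(p-c)/.075;print(f@[u[1],-u[0]])
E
```

```text
t 16.25 r 0.0777 th -0.9462 Ftan(cw) -2.41 Frad 4.92 Fz 1.3 xang -0.952 w 0.01601539219938074 q6 2.058 z 0.1154
[ 0.54833077 -0.11447556  0.075     ] 9.932349493217696e-05
[ 0.54581248 -0.11269652  0.07804053] 5.861857388489433e-05
-1.0882737631625599
-1.3926245468524159
-1.2211459395621485
-1.2258501393030496
-3.1513535242439823
-2.7306545218342655
```

```bash
cat > f.py <<'E'
from h import *
c=np.array([.5482,-.1142]);o=[]
for i in range(4):
  s=manip.sense();p=np.array(s['position']);d=p[:2]-c;r=np.hypot(*d);u=d/r;t=np.array([u[1],-u[0]])
  F=np.array(s['ft_force'][:2]);o.append((F@t,F@u,s['ft_force'][2]))
  if i<3: manip.get_image('wrist')
print('t',round(s['t'],2),'r',r.round(4),'th',np.arctan2(d[1],d[0]).round(4),'Ftan',[round(a[0],1) for a in o],'mean tan/rad/z',np.mean(o,0).round(2),'q6',round(s['qpos'][5],3))
E
python3 f.py
```

```text
t 16.4 r 0.0754 th -0.9168 Ftan [np.float64(-2.3), np.float64(-0.8), np.float64(-1.1), np.float64(-1.6)] mean tan/rad/z [-1.45  4.7   0.63] q6 2.058
```

Call:
step_arm --motion "-1 0.02 0.3 0 0 0 0.04;-1 0 0.3 0 0 0 0.04"

```text
t: 16.65
position: [0.5897, -0.1772, 0.1155]
orientation: [-2.732, 1.55, -0.002]
ft_force: [5.3, -1.7, 1.1]
width: 0.0161
```

```bash
python3 f.py
```

```text
t 16.8 r 0.0754 th -0.9912 Ftan [np.float64(-3.4), np.float64(-2.0), np.float64(-2.0), np.float64(-2.8)] mean tan/rad/z [-2.54  4.63  0.85] q6 2.129
```

Call:
step_arm --motion "-1 0.02 0.3 0 0 0 0.04;-1 0 0.3 0 0 0 0.04"

```text
t: 17.05
position: [0.5848, -0.1802, 0.1155]
orientation: [-2.668, 1.657, -0.002]
ft_force: [5.1, -1.2, 0.8]
width: 0.0163
```

```bash
python3 f.py
```

```text
t 17.2 r 0.0755 th -1.0676 Ftan [np.float64(-3.9), np.float64(-4.3), np.float64(-3.8), np.float64(-3.9)] mean tan/rad/z [-3.97  4.5  -0.08] q6 2.2
```

Call:
step_arm --motion "-1 0.02 0.3 0 0 0 0.04;-1 0 0.3 0 0 0 0.04"

```text
t: 17.45
position: [0.5797, -0.1829, 0.1155]
orientation: [-2.6, 1.762, -0.003]
ft_force: [6.6, -1.4, 0.4]
width: 0.0163
```

```bash
python3 f.py
```

```text
t 17.6 r 0.0756 th -1.1442 Ftan [np.float64(-5.4), np.float64(-3.9), np.float64(-4.8), np.float64(-5.0)] mean tan/rad/z [-4.79  4.29  0.06] q6 2.272
```

Call:
step_arm --motion "-1 0.01 0.2 0 0 0 0.03"

```text
t: 17.73
position: [0.5786, -0.1827, 0.1156]
orientation: [-2.57, 1.801, -0.003]
ft_force: [11.7, 3.4, 1.3]
width: 0.0162
```

```bash
python3 f.py
```

```text
t 17.88 r 0.0749 th -1.1524 Ftan [np.float64(-12.1), np.float64(-9.9), np.float64(-9.5), np.float64(-10.8)] mean tan/rad/z [-10.57   1.57   0.47] q6 2.3
```

```bash
sed -i "s/o.append((F@t,F@u,s\['ft_force'\]\[2\]))/o.append((F@t,F@u,s['moment'][2]))/; s/rad\/z/rad\/Mz/" f.py; python3 f.py; python3 -c "
from h import *;s=manip.sense();print(s['moment'],s['ft_force'])"
```

```text
t 18.02 r 0.0749 th -1.1525 Ftan [np.float64(-10.8), np.float64(-8.3), np.float64(-8.6), np.float64(-8.7)] mean tan/rad/Mz [-9.09  2.22 -0.1 ] q6 2.3
[ 0.33912837 -1.46178445 -0.08680634] [9.2984721  0.44152968 0.74353545]
```

Push jumped sharply from about 4.8 N to about 9–10.5 N over less than 0.01 rad. That is a rise of roughly 4.5–6 N, so the jaws have gripped. I'll let go and lift off.

Call:
step_arm --motion "0.2 0 0 0 0 0 0;0.2 0 0 0 0 0 0;0.2 0 0 0 0 0 0;0.2 0 0 0 0 0 0"

```text
t: 18.52
position: [0.5765, -0.1838, 0.1151]
orientation: [2.574, -1.801, -0.002]
ft_force: [0.6, -0.3, -0.5]
width: 0.0514
```

Call:
step_arm --motion "0.2 0 0 -1 0 0 0;0.2 0 0 -4 0 0 0;0.2 0 0 -5 0 0 0;0.2 5 0 -2 0 0 0;0.2 5 0 0 0 0 0;0.2 0 0 0 0 0 0"

```text
t: 19.27
position: [0.6115, -0.2814, 0.2355]
orientation: [2.57, -1.805, 0.002]
ft_force: [-1.4, 0.4, -0.9]
width: 0.0514
```

Run:
```python
from h import *
import json
s=snap('wrist','w4.png');st();json.dump({k:np.array(s[k]).tolist() for k in('position','orientation')},open('w4.json','w'))
snap('top','t4.png',(330,170,420,260),4);snap('scene','s4.png',(225,105,405,235),4)
a=cv2.imread('pics/s4.png');b=cv2.imread('pics/t4.png');h=np.zeros((520,360,3),np.uint8);h[:360]=b
w=cv2.resize(cv2.imread('pics/w4.png'),(640,400))
cv2.imwrite('pics/m4.png',cv2.resize(np.hstack([a,h]),(800,385)))
```

```text
{'t': 19.325, 'qpos': [-0.5944, 0.4786, 1.2025, 0.0001, 1.461, 2.1998], 'position': [0.611, -0.2792, 0.2352], 'orientation': [-2.5719, 1.8041, 0.0007], 'ft_force': [0.1969, 0.0954, -0.3169], 'width': 0.0513}
[[ 0.34 -0.94 -0.  ]
 [-0.94 -0.34  0.  ]
 [-0.    0.   -1.  ]]
```

View pics/m4.png

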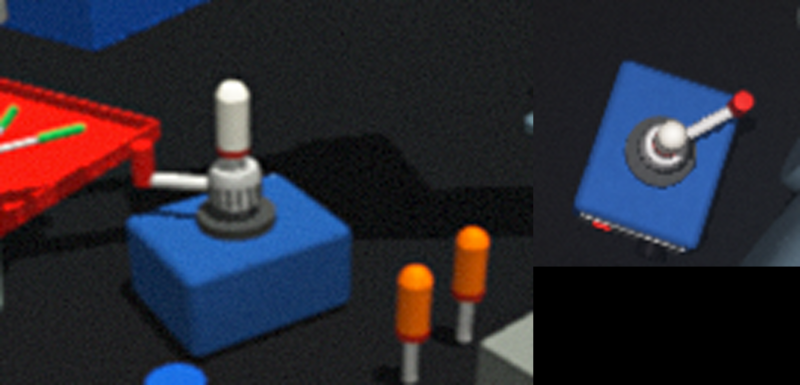

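Run:
```python
from h import *
im=cv2.imread('pics/full_t4.png').astype(int)[180:225,370:420]
m=(im[:,:,2]>130)&(im[:,:,1]<70)&(im[:,:,0]<70);y,x=np.where(m);print(len(x),x.mean()+370,y.mean()+180)
im=cv2.imread('pics/full_top.png').astype(int)[180:225,370:420]
m0=(im[:,:,2]>130)&(im[:,:,1]<70)&(im[:,:,0]<70);y0,x0=np.where(m0)
a=at('top',x.mean()+370,y.mean()+180,.135);b=at('top',x0.mean()+370,y0.mean()+180,.135)
d=np.linalg.norm(a-b);print(a,b,'turn',2*np.arcsin(d/.15))
```

```text
37 400.2432432432432 203.75675675675677
[ 0.5839 -0.1775  0.135 ] [ 0.6174 -0.1396  0.135 ] turn 0.6879275400957078
```

View pics/w4.png

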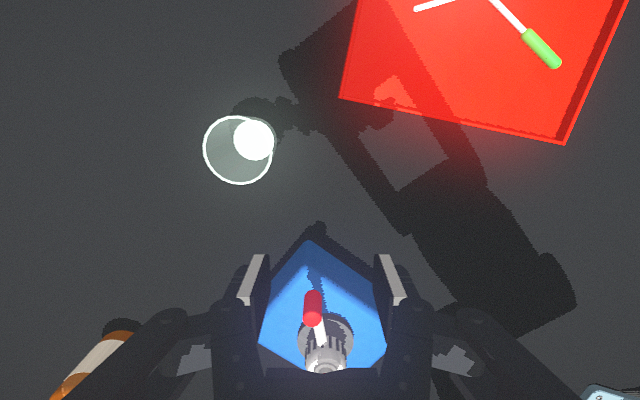

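Run:
```python
from h import *;import json
s=json.load(open('w4.json'))
print(at('wrist',313,317,.144,s),at('wrist',313,307,.126,s))
for th in(-1.04,-1.1525):print(th,proj('wrist',[.5482+.075*np.cos(th),-.1142+.075*np.sin(th),.144],s))
print(proj('top',[.5784,-.1828,.135]))
```

```text
[ 0.5846 -0.1816  0.144 ] [ 0.584  -0.1786  0.126 ]
-1.04 (np.float64(310.3), np.float64(318.9))
-1.1525 (np.float64(319.7), np.float64(317.9))
(np.float64(402.3), np.float64(205.9))
```

Call:
step_arm --motion "0.2 -5.1 -0.4 0 0 0 0;0.2 -5.1 -0.4 0 0 0 0;0.2 0 0 0 0 0 -0.15;0.2 0 0 4 0 0 0;0.2 0 0 4 0 0 0;0.2 0 0 3 0 0 0;0.2 0 0 0.9 0 0 0;0.2 0 0 0 0 0 0;-1 0 0 0 0 0 0;-1 0 0 0 0 0 0;-1 0 0 0 0 0 0;-1 0 0 0 0 0 0;-1 0 0 0 0 0 0"

```text
t: 21.05
position: [0.5847, -0.1798, 0.1175]
orientation: [-2.701, 1.603, -0.004]
ft_force: [0.3, -1.2, 6.7]
width: 0.016
```

```bash
sed -i "s/print('t'/m=np.mean(o,0);print('EFF cw push',((-m[0]*.075+m[2])\/.075).round(2),'xy',p.round(4),'xang',np.arctan2(*R.from_rotvec(s['orientation']).as_matrix()[[1,0],0]).round(3));print('t'/" f.py; python3 f.py
```

```text
EFF cw push 0.58 xy [ 0.5847 -0.1798  0.1175] xang -1.071
t 21.2 r 0.0751 th -1.0631 Ftan [np.float64(0.3), np.float64(-0.1), np.float64(-0.6), np.float64(0.1)] mean tan/rad/Mz [-0.09  0.55  0.04] q6 2.162
```

Call:
step_arm --motion "-1 0 0 -0.2 0 0 0;-1 0 0.1 0 0 0 0.013;-1 0 0.1 0 0 0 0.013"

```text
t: 21.58
position: [0.584, -0.1798, 0.1184]
orientation: [-2.678, 1.638, -0.005]
ft_force: [9.6, 1.7, -1.9]
width: 0.0161
```

```bash
python3 f.py
```

```text
EFF cw push 12.72 xy [ 0.5839 -0.1798  0.1184] xang -1.097
t 21.73 r 0.0747 th -1.0719 Ftan [np.float64(-9.2), np.float64(-8.5), np.float64(-8.0), np.float64(-8.3)] mean tan/rad/Mz [-8.52  2.44  0.31] q6 2.185
```

Call:
step_arm --motion "-1 0 0.1 0 0 0 0.013;-1 0 0.1 0 0 0 0.013"

```text
t: 21.98
position: [0.5824, -0.1806, 0.1184]
orientation: [-2.657, 1.672, -0.005]
ft_force: [8.4, 2.4, -2.3]
width: 0.0164
```

```bash
python3 f.py
```

```text
EFF cw push 12.52 xy [ 0.5823 -0.1807  0.1184] xang -1.123
t 22.12 r 0.0747 th -1.0965 Ftan [np.float64(-8.6), np.float64(-8.3), np.float64(-7.6), np.float64(-7.5)] mean tan/rad/Mz [-8.    1.92  0.34] q6 2.208
```

Call:
step_arm --motion "-0.4 0 0 0 0 0 0;-0.4 0 0 0 0 0 0;-0.4 0 0 0 0 0 0"

```text
t: 22.5
position: [0.58, -0.1807, 0.118]
orientation: [-2.659, 1.673, 0.002]
ft_force: [1.3, 2.2, -0.8]
width: 0.0257
```

```bash
python3 f.py
python3 - <<'E'
from h import *
s=manip.sense();print(s['width'],s['moment'])
im=manip.get_image('top').astype(int)[180:225,370:420]
m=(im[:,:,0]>130)&(im[:,:,1]<70)&(im[:,:,2]<70);y,x=np.where(m);print(len(x),x.mean()+370,y.mean()+180)
snap('wrist','w5.png',(200,200,440,400),3)
E
```

```text
EFF cw push 2.94 xy [ 0.5799 -0.1807  0.118 ] xang -1.123
t 22.65 r 0.0737 th -1.1255 Ftan [np.float64(-2.1), np.float64(-2.7), np.float64(-2.2), np.float64(-2.9)] mean tan/rad/Mz [-2.49 -1.12  0.03] q6 2.208
0.02562361727395038 [ 0.40041702 -0.31063395 -0.00430447]
0 nan nan<stdin>:4: RuntimeWarning: Mean of empty slice.
  ret = ret.dtype.type(ret / rcount)
```

View pics/w5.png

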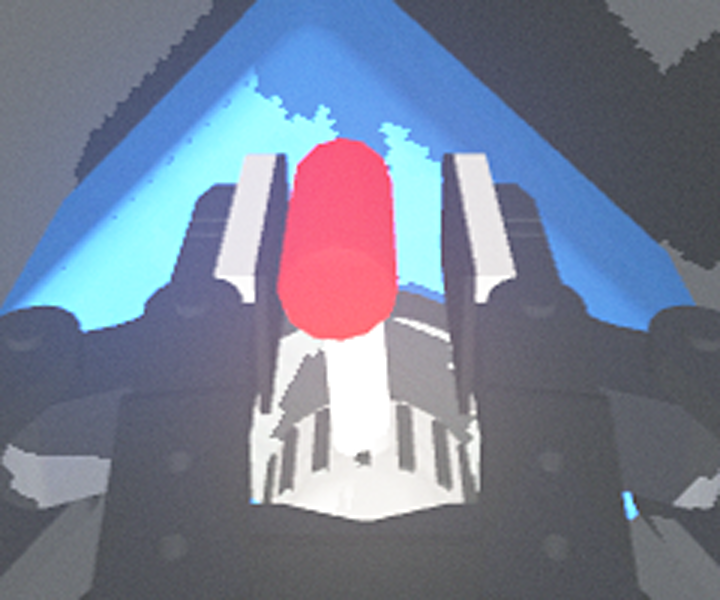

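The knob rests against the trailing (left) finger. I'll push with that finger alone, which leaves no clamp torsion and gives a clean force reading.

Call:
step_arm --motion "-0.4 0 0.1 0 0 0 0.013;-0.4 0 0 0 0 0 0"

```text
t: 23.0
position: [0.5798, -0.1807, 0.1182]
orientation: [-2.646, 1.69, -0.0]
ft_force: [3.7, 5.2, -2.2]
width: 0.0256
```

```bash
python3 f.py
```

```text
EFF cw push 5.92 xy [ 0.5798 -0.1807  0.1182] xang -1.137
t 23.15 r 0.0736 th -1.128 Ftan [np.float64(-5.5), np.float64(-5.5), np.float64(-5.9), np.float64(-5.8)] mean tan/rad/Mz [-5.67 -2.85  0.02] q6 2.22
```

Call:
step_arm --motion "-0.4 0 0.1 0 0 0 0.013;-0.4 0 0 0 0 0 0"

```text
t: 23.4
position: [0.5795, -0.1807, 0.1182]
orientation: [-2.634, 1.707, -0.001]
ft_force: [6.4, 6.1, -3.0]
width: 0.0257
```

```bash
python3 f.py
```

```text
EFF cw push 8.7 xy [ 0.5795 -0.1807  0.1182] xang -1.15
t 23.55 r 0.0735 th -1.1306 Ftan [np.float64(-8.4), np.float64(-8.7), np.float64(-8.1), np.float64(-8.4)] mean tan/rad/Mz [-8.42 -3.26  0.02] q6 2.232
```

Call:
step_arm --motion "-0.4 0 -0.43 0 0 0 -0.057;-0.4 0 -0.43 0 0 0 -0.057;-0.4 0 -0.43 0 0 0 -0.057;-0.4 0 -0.43 0 0 0 -0.057;-0.4 0 -0.43 0 0 0 -0.057;-0.4 0 -0.43 0 0 0 -0.057"

```text
t: 24.3
position: [0.5984, -0.1694, 0.1182]
orientation: [2.887, -1.231, -0.005]
ft_force: [-4.4, -1.7, 1.3]
width: 0.0253
```

```bash
python3 f.py
```

```text
EFF cw push -5.11 xy [ 0.5988 -0.1691  0.1182] xang -0.808
t 24.45 r 0.0747 th -0.8262 Ftan [np.float64(4.4), np.float64(5.7), np.float64(4.4), np.float64(4.2)] mean tan/rad/Mz [ 4.7  -1.35 -0.03] q6 1.927
```

Call:
step_arm --motion "-0.4 0 -0.43 0 0 0 -0.057;-0.4 0 -0.43 0 0 0 -0.057;-0.4 0 -0.43 0 0 0 -0.057"

```text
t: 24.82
position: [0.6072, -0.1599, 0.1181]
orientation: [2.982, -0.982, -0.005]
ft_force: [-5.7, -3.1, 0.9]
width: 0.0254
```

```bash
python3 f.py
```

```text
EFF cw push -5.58 xy [ 0.6075 -0.1596  0.1182] xang -0.638
t 24.98 r 0.0747 th -0.6527 Ftan [np.float64(6.0), np.float64(5.9), np.float64(3.8), np.float64(4.8)] mean tan/rad/Mz [ 5.11 -2.84 -0.03] q6 1.776
```

Clean free-turn friction is about 5 N. Now I turn clockwise again, reading the rise with the one finger.

Call:
step_arm --motion "-0.4 0 0.43 0 0 0 0.057;-0.4 0 0.43 0 0 0 0.057;-0.4 0 0.43 0 0 0 0.057;-0.4 0 0.3 0 0 0 0.04"

```text
t: 25.48
position: [0.5997, -0.1696, 0.1185]
orientation: [-2.859, 1.295, -0.003]
ft_force: [3.9, 6.0, -1.5]
width: 0.0251
```

```bash
python3 f.py
```

```text
EFF cw push 6.14 xy [ 0.5997 -0.1698  0.1186] xang -0.849
t 25.62 r 0.0758 th -0.824 Ftan [np.float64(-6.9), np.float64(-6.1), np.float64(-4.5), np.float64(-5.8)] mean tan/rad/Mz [-5.82 -1.04  0.02] q6 1.963
```

Call:
step_arm --motion "-0.4 0 0.3 0 0 0 0.04;-0.4 0 0.3 0 0 0 0.04"

```text
t: 25.88
position: [0.5955, -0.1732, 0.1186]
orientation: [-2.805, 1.407, -0.004]
ft_force: [4.4, 6.0, -0.7]
width: 0.0253
```

```bash
python3 f.py
```

```text
EFF cw push 6.68 xy [ 0.5954 -0.1734  0.1186] xang -0.929
t 26.02 r 0.0757 th -0.8978 Ftan [np.float64(-7.2), np.float64(-6.9), np.float64(-6.8), np.float64(-6.2)] mean tan/rad/Mz [-6.78 -1.84 -0.01] q6 2.034
```

Call:
step_arm --motion "-0.4 0 0.3 0 0 0 0.04;-0.4 0 0.3 0 0 0 0.04"

```text
t: 26.28
position: [0.591, -0.1765, 0.1186]
orientation: [-2.746, 1.518, -0.004]
ft_force: [6.2, 6.7, -2.2]
width: 0.0259
```

```bash
python3 f.py
```

```text
EFF cw push 8.07 xy [ 0.5908 -0.1767  0.1186] xang -1.009
t 26.43 r 0.0757 th -0.9725 Ftan [np.float64(-8.9), np.float64(-8.3), np.float64(-7.9), np.float64(-6.6)] mean tan/rad/Mz [-7.92 -1.9   0.01] q6 2.105
```

Call:
step_arm --motion "-0.4 0 0.3 0 0 0 0.04;-0.4 0 0.3 0 0 0 0.04"

```text
t: 26.68
position: [0.5863, -0.1794, 0.1187]
orientation: [-2.682, 1.626, -0.005]
ft_force: [6.8, 7.5, -1.3]
width: 0.0257
```

```bash
python3 f.py
```

```text
EFF cw push 9.27 xy [ 0.5861 -0.1796  0.1187] xang -1.089
t 26.82 r 0.0756 th -1.0449 Ftan [np.float64(-9.7), np.float64(-9.5), np.float64(-8.7), np.float64(-8.3)] mean tan/rad/Mz [-9.04 -2.71  0.02] q6 2.176
```

Call:
step_arm --motion "-0.4 0 0.3 0 0 0 0.04;-0.4 0 0.3 0 0 0 0.04"

```text
t: 27.08
position: [0.5815, -0.1819, 0.1187]
orientation: [-2.614, 1.732, -0.006]
ft_force: [9.6, 7.7, -2.5]
width: 0.0256
```

```bash
python3 f.py
```

```text
EFF cw push 11.75 xy [ 0.5813 -0.182   0.1187] xang -1.169
t 27.23 r 0.0755 th -1.1161 Ftan [np.float64(-12.0), np.float64(-12.0), np.float64(-10.8), np.float64(-11.1)] mean tan/rad/Mz [-11.49  -3.12   0.02] q6 2.248
```

Call:
step_arm --motion "-0.4 0 0.3 0 0 0 0.04"

```text
t: 27.35
position: [0.5791, -0.1829, 0.1187]
orientation: [-2.579, 1.783, -0.006]
ft_force: [10.7, 10.0, -2.7]
width: 0.0258
```

```bash
python3 f.py
```

```text
EFF cw push 13.24 xy [ 0.5789 -0.1831  0.1187] xang -1.209
t 27.5 r 0.0754 th -1.1511 Ftan [np.float64(-13.8), np.float64(-13.1), np.float64(-13.1), np.float64(-11.8)] mean tan/rad/Mz [-12.95  -3.9    0.02] q6 2.284
```

Rise is now about 6.5–7 N, below the 9 N limit. I stop here, back the finger off and lift clear.

Call:
step_arm --motion "-0.4 0 -0.2 0 0 0 0;-0.4 0 -0.3 0 0 0 0;-0.1 0 -0.2 0 0 0 0;0 0 0 0 0 0 0;0 0 0 -1 0 0 0;0 0 0 -4 0 0 0;0 0 0 -5 0 0 0;0 5 0 -2 0 0 0;0 5 0 0 0 0 0;0 5 0 0 0 0 0;0 0 0 0 0 0 0"

```text
t: 28.88
position: [0.6356, -0.3268, 0.2375]
orientation: [2.582, -1.788, 0.0]
ft_force: [0.3, 1.3, -1.0]
width: 0.0424
```

Run:
```python
from h import *
import time
def knob():
  im=manip.get_image('top').astype(int)[180:225,370:420]
  y,x=np.where((im[:,:,0]>130)&(im[:,:,1]<70)&(im[:,:,2]<70));return at('top',x.mean()+370,y.mean()+180,.135),len(x)
print(knob());[manip.get_image('top') for _ in range(8)];k,n=knob();print(k,n)
d=np.linalg.norm(k-at('top',385.8,191.5,.135));print('turn approx',2*np.arcsin(np.linalg.norm(k[:2]-[.6174,-.1396])/.15))
snap('scene','s6.png',(225,105,405,235),4);st()
```

```text
(array([ 0.5839, -0.1775,  0.135 ]), 37)
[ 0.5839 -0.1775  0.135 ] 37
turn approx 0.6879275400957078
{'t': 29.425, 'qpos': [-0.6252, 0.5556, 1.0684, -0.0, 1.5172, 2.1521], 'position': [0.6358, -0.3222, 0.2387], 'orientation': [2.5871, -1.7822, 0.0006], 'ft_force': [-0.3403, -0.3277, 0.6359], 'width': 0.0429}
[[ 0.356 -0.934  0.   ]
 [-0.934 -0.356 -0.   ]
 [ 0.    -0.    -1.   ]]
```

View pics/s6.png

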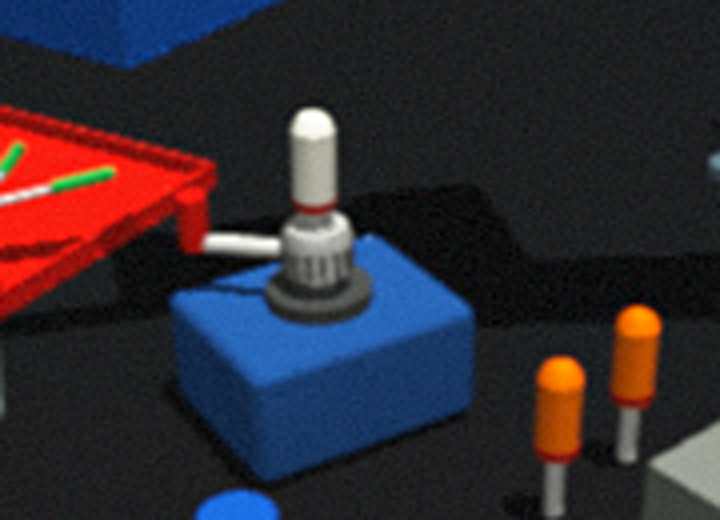

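The pestle is still seated, with its top at about (313,108) in the crop as before. The knob came to rest at the same place as after the first release and stays put, so I'm handing in.

```bash
python3 -c "
from workcell import manip;print(manip.finish_job())"
```

```text
the job is handed in; nothing more can be done
None
```

The white pestle is in the grinder's collet, the lever nut is tightened, and the arm is clear. I handed the job in at about 29.5 s of the 67 s allowed; no verdict was reported.

- **Pestle:** It stopped hard at the expected seat height under a 25 N push, below the 40 N limit. The last pictures show it still standing at that height.
- **Nut, first try:** I tightened it while gripping the knob and let go. The camera then showed the lever had sprung back about 0.1 rad, and the force readings were muddied by the clamped grip.
- **Nut, second try:** I turned it back into free travel, then tightened again pushing with one finger only. Free turning took about 5–6 N. I stopped at about 12–13 N, a rise of about 6.5–7.5 N. That is at or slightly above the top of the 4–7 N band, but under the 9 N limit.
- **Last checks:** After letting go, the lever again sprang back about 0.1 rad, to the same place as after the first try, and stayed still for the half second I watched. By my estimate about 5 N of grip remains.
- **Doubt:** One reading during the first try peaked near 12 N. A later reading of about 12.5 N, on re-gripping the knob, included clamp twist. I therefore judge overtightening unlikely, but I couldn't confirm it directly.

I did not touch the green pestle, the glassware or the orange pestles.

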